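Roll the cylinder head over in its stand

ROBOT

A 6-joint arm with a two-finger parallel gripper is mounted at the origin on the work surface. World frame = base frame: x ahead of the robot, y to its left, z up, the work surface at z = 0. Lengths are in m, angles in rad, forces in N, time in s.
With the tool pointing down it reaches from about 0.35 to 0.975 m from the base axis. Payload 4.9 kg.
Tool frame: the origin (TCP) lies on the mounting face of the last link; the fingertips stand 173 mm ahead of it and the grasp point (between the pads) lies ctrl.pinch_z ahead of it (ctrl.pinch_z is the distance from the TCP to the grasp point, in m); z points along the fingers, y is the line along which they close (so a half turn about z gives the same grasp; the last joint's range is limited). The gripper opens to 85 mm and grips with 20 to 120 N. Pads are 22 mm wide; open, the fingers measure 114 mm over their backs; the gripper's body (76 mm by 85 mm) begins 54 mm behind the grasp point. The pads swing forward as they close: fully open they stand 13 mm farther back than shut.
Start: joints at [-0.119, 0.053, 1.613, -0, 1.476, -0.119], TCP at [0.625, 0, 0.405] pointing down, gripper open.
Joint ranges: [-3.01, 3.01], [-1.01, 2.22], [0.06, 2.58], [-1.02, 4.17], [0.09, 2.62], [-3.14, 3.14]. Speed limits (rad/s): [2.57, 2.57, 3.14, 3.14, 3.14, 3.14].

INTERFACE

Orientations are given as a rotation vector (axis times angle).
In Python, from station import telemetry, eyes, ctrl gives the robot as it stands.
- The arm moves only by the tool apply_moves, never from a script. Its argument "plan" is a list of rows, each a list of 5 numbers: the finger opening in m, from 0 to 0.0854, then the shift along the tool's x, y, z in m, then the turn about the tool's z in rad. In form: [[jaw, x, y, z, roll], ...]. A call has 1 to 12 rows; each row is the pose to reach, as a shift and turn from the pose commanded when the call began, along the tool's axes at that moment; what a row does not reach only later rows make up. A row lasts 1/12 s, in which the tool goes at most 41.7 mm and 7.16 degrees, less where a joint would pass 70% of its speed; a pose out of reach is approached as far as the arm can. A call with a gripper value outside its range is refused whole. The fingers move at their own pace and stop on an object; "newtons" is the grip in N (left out, the last holds). Time passes only in rows, so rows that repeat a pose let the fingers close. It gives the time, the measured TCP pose, the force, the opening and the grip force at its end, in the units of the state.
- telemetry.get_obs(): the state, without advancing time (a new reading comes with each control period).
- eyes.get_image(name): name is "scene" or "side" or "wrist"; returns a dict with "img" (384x512x3 uint8, blue, green, red), "range_z" (384x512 float32, m along the optical axis (not along the pixel's ray), 0 where there is no reading), "K" (3x3 intrinsics, pixels), "pose" (4x4, takes a point from camera to world coordinates); the wrist camera has in their place "hand_eye" (4x4, takes a point from camera to tool coordinates, whose origin is the TCP and whose axes are the flange's). Camera axes: x right, y down, z forward; pixel columns grow to the right and rows downward; lengths in m; the calibration is good to about 2 mm. A picture is of the moment at which its call begins: read the wrist's pose just before it.
- ctrl.finish_job(): hands the job in; it is judged then, once.
Trained networks look in a picture, given as the dict that the camera call returned (one of the last four; its "shot" number tells which), for a name from the list of things; names that differ only in an ending like _2 or _b are one class to them, and where a whole thing is asked for, a point or a joint stands for the part that bears it (a point fixed in the world has none). Each returns a list of dicts, best first, with "confidence" (0 to 1); they miss things now and then, are a little off and sometimes report something else, mostly with a low value. They report only what shows in the picture. A call takes as long as a camera call.
- eyes.search_frame(thing, picture): "box" ([left, top, right, bottom] in pixels, round what is visible of it).
- eyes.outline_of(thing, picture): "region" (384x512 bool, what is visible of it) and "box" ([left, top, right, bottom] in pixels, round what is visible of it).
- eyes.tip_of(thing, picture): "point" ([column, row] in pixels: a listed point, or the origin of a listed thing).
The state is a dict: "t": time; "q": joint angles; "dq": joint speeds; "effort": joint torques, N m; "tool_pos": TCP position; "tool_rot": TCP orientation; "contact_force": force on the tool from outside, world axes, zero at the start; "wrist_torque": the same for the moment, N m; "opening": finger opening in m; "grip_force": force on a finger pad.
Only numpy, scipy, OpenCV 4.12 (cv2) and the standard library are available. Lean on these libraries where they do the work, as an engineer would, in place of code of your own. Each camera call takes 0.05 s, during which the arm holds its last target. There are 200 camera calls.

TASK

Roll the cylinder head over to its 30-degree notch with the two round intake ports turned upward: that is the second notch past the upright middle one, on the side away from those ports. Pull the lever's sprung grip out along the lever to free the latch, swing the lever over, feel for the notch and leave the latch fully home in it, with nothing else on the bench disturbed.

Things in the scene. Friction and masses are not known exactly. Their poses are not given: they have to be found in the camera images.
- stand: Roll-over stand bolted to the bench: steel base plate 290 x 200 x 12 mm, two grey uprights 155 mm high, an aluminium two-cylinder head (190 x 136 mm, up to 95 mm from its axis) rolling between them. Origin: centre of the underside. x runs along the roll axis to the end with lever and notched disc, y to the intake ports' side when the head is level, z up.
- pivot (a point): Fixed point on the roll axis, 125 mm above the bench and 138 mm along x from the stand's origin, in the plane in which the latch swings. Axes as the stand's; the lever turns about its x.
- roll (a joint): Roll of head and lever together, rad. 0: head level, lever upright; positive leans the lever to -y of the stand and turns the intake ports up; stops at +-0.9. Friction holds it where left; 5 to 8 N at the grip swing it. It starts anywhere short of the first notch past upright, latched or not. A seated latch leaves 0.01 rad of play either way.
- middle_notch (a point): Nominal place of the middle notch on the rim of the steel disc, 100 mm above the pivot; fixed to the stand. The disc has seven notches 12 mm wide for the 10 mm tooth, 15 degrees apart, nominally at 0, +-15, +-30, +-45. But it is bolted through slots: all its notches stand together up to 5 degrees (0.087 rad) off to either side, and no reading tells how much.
- latch (a joint): How far the latch is pulled out along the lever, m. 0: home in a notch; about 0.0095: its tooth rests on the rim between notches; 0.016: end of travel. A spring presses it home: 8 N at 0, 12 N at 0.0095, 14 N at the end. From 0.0105 out the lever swings free; let go between notches, the tooth rides on the rim and snaps into the next notch that comes under it, which stops the lever.
- grip (a point): Centre of the latch's grip at the lever's end: a plain black cylinder 30 mm across, 40 mm long, lying along the lever (z points out along the lever, away from the pivot). 176 mm from the pivot with the latch home, more by the value of latch. Under it 14 mm of thin rod, then the lever's guide block, 28 x 32 mm. Nothing else stands near its sides. Pulled along its z it draws the latch.
- spray_tall: White spray can, 66 mm across, 220 mm tall. Origin under its centre. Bystander, loose.
- spray_short: Dark small spray can, 54 mm across, 170 mm tall. Origin under its centre. Bystander, loose.
- drill: Blue and black cordless drill standing on its battery, 205 mm tall, 230 mm long. Origin under its battery. Bystander, loose.
- socket: Steel wrench socket, 27 mm across, 30 mm tall, standing beside the stand. Origin under its centre. Bystander, loose.
- valve_spring: Steel valve spring, 32 mm across, 44 mm tall, standing beside the stand. Origin under its centre. Bystander, loose.
- cam_cap: Aluminium camshaft cap, 17 x 42 x 18 mm, beside the stand. Origin under its centre. Bystander, loose.
- ratchet: Ratchet wrench, 205 mm long, 18 mm high, lying on the bench. Origin under the middle of its length. Bystander, loose.
- screwdriver: Screwdriver, 190 mm long, lying on the bench. Origin under its middle. Bystander, loose.

How it is judged:
At the end, for the whole second after the job is handed in: The lever stands in the second notch past upright, away from the intake ports (roll between 0.409 and 0.639 rad, that is 30 degrees give or take 6.6, as its notch may stand), its latch fully home (less than 2 mm pulled out), and at rest (value of joint roll between 0.4086 and 0.6386 rad and value of joint latch below 0.002 m and velocity of joint roll between -0.05 and 0.05 rad/s); the robot touches nothing.
It fails at once if one of the loose things on the bench is knocked over or moved more than 20 mm (distance of any of spray_tall, spray_short, drill, socket, valve_spring, cam_cap, ratchet, screwdriver from where it was at the start of the episode above 0.02 m).
It also fails if it takes over 45 s, if anything falls off the work surface, if the arm or the gripper's body presses on something with over 40 N, if the wrist force passes 120 N, or if a joint passes its speed limit or range.

## Working session

There is one attempt and no reset: what is moved stays moved. The work goes in short steps, Python scripts to look and compute and a tool call to move; the robot and the scene stay as the last step left them, time stands still between calls to the robot, and variables do not carry over. Pictures are saved under pics/ and viewed, at most 10 in all, crops included, and the job is handed in when it is done.

Besides the shell and the picture viewer there is one more tool, called after "Emit:" in YAML: its name, and indented under it one key for each argument. apply_moves: Moves the arm, as the interface text tells. Its arguments: {"type":"object","properties":{"plan":{"type":"array","items":{"type":"array","items":{"type":"number"}}},"newtons":{"type":"number"}},"required":["plan"]}

```bash
mkdir -p pics; ls
cat > h.py <<'E'
import numpy as np, cv2
from scipy.spatial.transform import Rotation as R
from station import telemetry, eyes, ctrl
def wp(p,uv,z=None,T=None):
    u,v=uv; K=p["K"]
    if z is None:
        r=p["range_z"][max(0,int(v)-2):int(v)+3,max(0,int(u)-2):int(u)+3]; z=np.median(r[r>0])
    c=np.array([(u-K[0,2])/K[0,0]*z,(v-K[1,2])/K[1,1]*z,z,1])
    return ((p["pose"] if T is None else T)@c)[:3]
def tcp(o):
    T=np.eye(4);T[:3,:3]=R.from_rotvec(o["tool_rot"]).as_matrix();T[:3,3]=o["tool_pos"];return T
E
python3 - <<'E'
from h import *
o=telemetry.get_obs();print({k:np.round(v,3) for k,v in o.items()},ctrl.pinch_z)
ims=[]
for n in("scene","side"):
    p=eyes.get_image(n);ims.append(p["img"]);print(n,np.round(p["pose"],3).tolist())
    for t in("grip","pivot","middle_notch","stand"):
        for d in eyes.tip_of(t,p)[:1]:
            print(n,t,np.round(d["point"],1),round(d["confidence"],2),np.round(wp(p,d["point"]),3))
    cv2.imwrite(f"pics/{n}0.png",cv2.resize(p["img"],(800,600)))
E
```

```text
pics
{'t': np.float64(0.0), 'q': array([-0.119,  0.053,  1.614, -0.   ,  1.476, -0.119]), 'dq': array([ 0.001,  0.002,  0.   , -0.   ,  0.001,  0.   ]), 'effort': array([ 0.0000e+00, -3.9367e+01, -3.7018e+01, -0.0000e+00,  7.0000e-03,
       -0.0000e+00]), 'tool_pos': array([0.625, 0.   , 0.403]), 'tool_rot': array([-2.22e+00, -2.22e+00,  2.00e-03]), 'contact_force': array([ 0.293, -0.308, -0.147]), 'wrist_torque': array([-0.035, -0.031,  0.   ]), 'grip_force': np.float64(0.0), 'opening': np.float64(0.085)} 0.1547
scene [[0.995, 0.058, -0.076, 0.623], [0.095, -0.649, 0.755, -0.74], [-0.006, -0.759, -0.651, 0.838], [0.0, 0.0, 0.0, 1.0]]
scene pivot [277.8 213.2] 0.84 [ 0.622 -0.065  0.195]
scene middle_notch [281.  185.2] 0.6 [0.627 0.013 0.222]
scene stand [231.8 236. ] 0.62 [0.49  0.012 0.017]
side [[-0.796, -0.362, 0.485, 0.016], [-0.605, 0.452, -0.656, 0.731], [0.019, -0.815, -0.579, 0.871], [0.0, 0.0, 0.0, 1.0]]
side grip [226.5 165.3] 0.65 [0.622 0.072 0.318]
side pivot [242.8 203.2] 0.61 [0.601 0.023 0.155]
side middle_notch [241.9 177.5] 0.79 [ 0.848 -0.27   0.001]
side stand [270.2 249.5] 0.68 [0.43  0.103 0.111]
```

View pics/scene0.png

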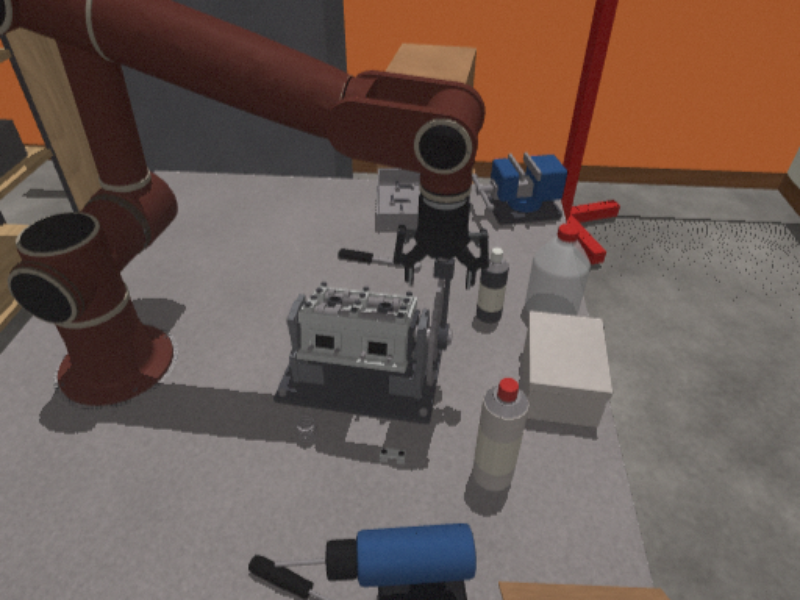

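View pics/side0.png

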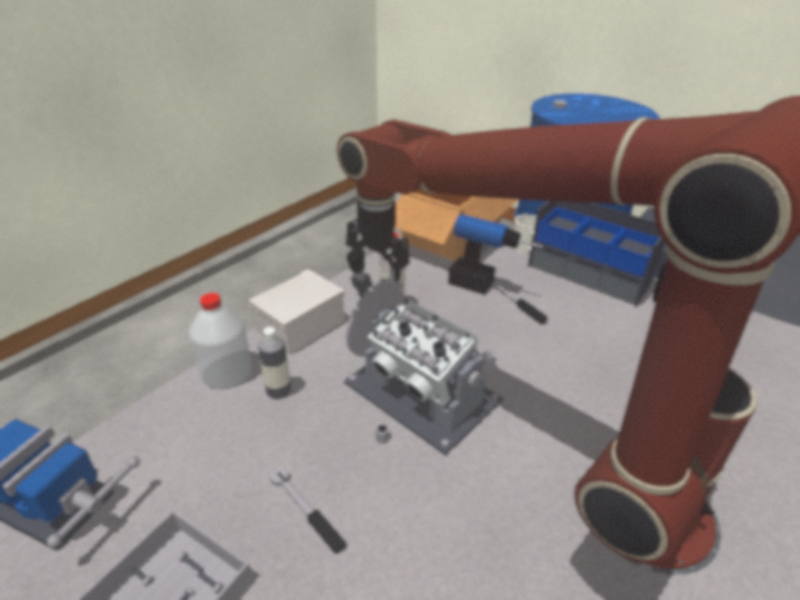

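The scene shows the stand with its lever at about (443,280) of the 800-px picture, upright between the fingers. The intake ports face world +y, so the lever goes to -y. The hand hides the grip, so I'll rise first.

Emit:
apply_moves:
  plan:
    - [0.0854, 0, 0, -0.04, 0]
    - [0.0854, 0, 0, -0.08, 0]
    - [0.0854, 0, 0, -0.12, 0]
    - [0.0854, -0.04, 0, -0.15, 0]
    - [0.0854, -0.08, 0, -0.15, 0]
    - [0.0854, -0.08, 0, -0.15, 0]
    - [0.0854, -0.08, 0, -0.15, 0]

```text
t: 1.08
tool_pos: [0.6249, -0.0821, 0.5554]
tool_rot: [2.225, 2.217, 0.001]
contact_force: [0.1, 0.2, 0.4]
opening: 0.0857
grip_force: 0.0
```

Run:
```python
from h import *
for n in("scene","side","wrist"):
    o=telemetry.get_obs();p=eyes.get_image(n)
    T=p["pose"] if n!="wrist" else tcp(o)@p["hand_eye"]
    print(n,np.round(T[:3,3],3),np.round(o["tool_pos"],3))
    for t in("grip","pivot","middle_notch","stand"):
        for d in eyes.tip_of(t,p)[:1]:
            print(n,t,np.round(d["point"],1),round(d["confidence"],2),np.round(wp(p,d["point"],T=T),3))
    for d in eyes.outline_of("grip",p)[:1]:
        m=d["region"]&(p["range_z"]>0);v,u=np.nonzero(m);P=np.array([wp(p,(a,b),p["range_z"][b,a],T) for a,b in zip(u,v)])
        if len(P): print("grip outl",d["box"],d["confidence"],len(P),np.round(np.median(P,0),3),np.round(np.percentile(P,[5,95],axis=0),3))
    cv2.imwrite(f"pics/{n}1.png",p["img"])
a,b,c=[cv2.imread(f"pics/{n}1.png") for n in("scene","side","wrist")]
k=np.hstack([cv2.resize(a[130:290,170:370],None,fx=2,fy=2),cv2.resize(b[130:290,150:350],None,fx=2,fy=2)])
cv2.imwrite("pics/c1.png",np.vstack([k,cv2.resize(c[:,:],(373,280)) if 0 else np.hstack([cv2.resize(c,(373,280)),np.zeros((280,427,3),np.uint8)])]))
```

```text
scene [ 0.623 -0.74   0.838] [ 0.625 -0.082  0.555]
scene grip [282.9 151.4] 0.66 [0.626 0.047 0.305]
scene pivot [277.7 214.3] 0.95 [ 0.622 -0.061  0.188]
scene middle_notch [281.2 187.1] 0.95 [0.627 0.007 0.221]
scene stand [229.9 238.2] 0.96 [0.484 0.008 0.011]
grip outl [277.8, 144.0, 288.6, 163.7] 0.65 167 [0.629 0.048 0.306] [[0.619 0.041 0.277]
 [0.64  0.056 0.324]]
side [0.016 0.731 0.871] [ 0.625 -0.079  0.554]
side grip [226.3 167.3] 0.47 [0.621 0.075 0.312]
side pivot [239.  208.3] 0.94 [0.603 0.041 0.144]
side middle_notch [237.9 178.9] 0.98 [0.613 0.032 0.251]
side stand [269.1 248.8] 0.63 [0.433 0.105 0.113]
wrist [ 0.627 -0.009  0.524] [ 0.625 -0.08   0.555]
wrist pivot [254.5  94.2] 0.93 [0.627 0.    0.213]
wrist middle_notch [253.7  87.1] 0.64 [0.626 0.006 0.226]
wrist stand [162.3  89.2] 0.85 [0.527 0.007 0.153]
grip outl [234.4, 0.0, 283.5, 26.6] 0.78 951 [0.629 0.046 0.301] [[0.618 0.042 0.291]
 [0.641 0.051 0.313]]
```

View pics/c1.png

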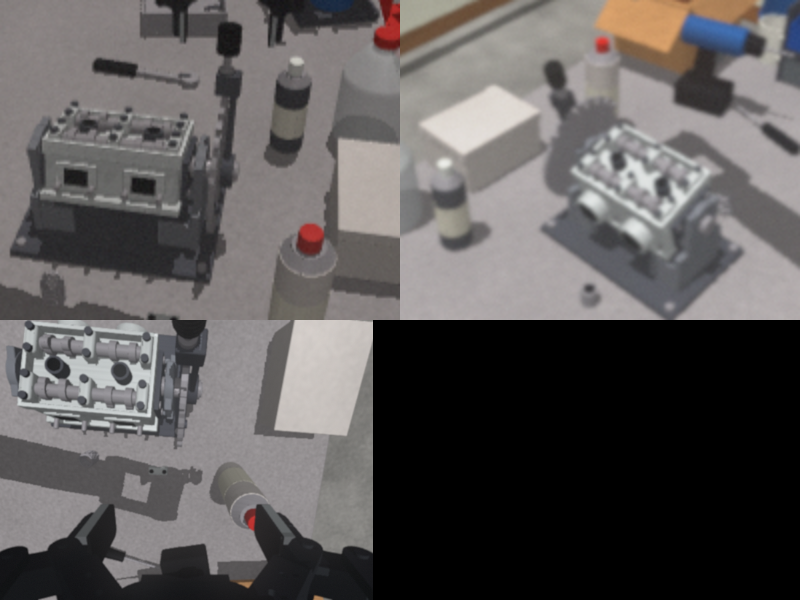

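The grip shows in all three views: scene about (283,151), side about (226,167), and the wrist picture's top edge. It leans slightly to +y. Next I work out the geometry by intersecting rays.

```bash
cat >> h.py <<'E'
def atz(p,uv,z,T):
    a=T[:3,3]; d=wp(p,uv,1.0,T)-a
    return a+d*(z-a[2])/d[2], a, d/np.linalg.norm(d)
def tri(rs):
    A=sum(np.eye(3)-np.outer(d,d) for a,d in rs);b=sum((np.eye(3)-np.outer(d,d))@a for a,d in rs);return np.linalg.solve(A,b)
E
python3 - <<'E'
from h import *
rs={}
for n in("scene","side","wrist"):
    o=telemetry.get_obs();p=eyes.get_image(n);T=p["pose"] if n!="wrist" else tcp(o)@p["hand_eye"]
    for t,z in(("grip",.30),("pivot",.125),("middle_notch",.225),("stand",0)):
        for d in eyes.tip_of(t,p)[:1]:
            q,a,dd=atz(p,d["point"],z,T);print(n,t,round(d["confidence"],2),np.round(q,3));rs.setdefault(t,[]).append((a,dd))
for t in rs: print(t,np.round(tri(rs[t]),3))
p=eyes.get_image("scene")
for t in("spray_tall","spray_short","drill"):
    for d in eyes.tip_of(t,p)[:1]: print(t,np.round(atz(p,d["point"],0,p["pose"])[0],3),d["confidence"])
E
```

```text
scene grip 0.58 [0.627 0.052 0.3  ]
scene pivot 0.82 [0.626 0.01  0.125]
scene middle_notch 0.91 [0.63  0.002 0.225]
scene stand 0.8 [0.493 0.021 0.   ]
side grip 0.53 [0.64  0.053 0.3  ]
side pivot 0.61 [0.628 0.017 0.125]
side middle_notch 0.67 [ 0.626 -0.003  0.225]
side stand 0.58 [0.492 0.005 0.   ]
wrist pivot 0.98 [0.625 0.004 0.125]
wrist middle_notch 0.79 [0.623 0.003 0.225]
wrist stand 0.65 [0.492 0.015 0.   ]
grip [0.631 0.056 0.301]
pivot [0.627 0.009 0.123]
middle_notch [0.626 0.001 0.227]
stand [0.492 0.013 0.007]
spray_tall [ 0.735 -0.173  0.   ] 0.65
spray_short [0.732 0.207 0.   ] 0.62
```

Emit:
apply_moves:
  plan:
    - [0.0854, 0.04, 0.002, 0, 0]
    - [0.0854, 0.08, 0.005, 0, 0]
    - [0.0854, 0.12, 0.005, 0, 0]
    - [0.0854, 0.136, 0.005, 0, 0]
    - [0.0854, 0.136, 0.005, 0.03, 0]
    - [0.0854, 0.136, 0.005, 0.06, 0]
    - [0.0854, 0.136, 0.005, 0.085, 0]
    - [0.0854, 0.136, 0.005, 0.099, 0]
    - [0.0854, 0.136, 0.005, 0.099, 0]

```text
t: 3.68
tool_pos: [0.6294, 0.056, 0.4508]
tool_rot: [-2.217, -2.218, 0.008]
contact_force: [-0.9, 1.1, -0.0]
opening: 0.0856
grip_force: 0.0
```

Run:
```python
from h import *
o=telemetry.get_obs();p=eyes.get_image("wrist");T=tcp(o)@p["hand_eye"];print(np.round(o["tool_pos"],4),o["contact_force"])
for d in eyes.outline_of("grip",p)[:1]:
    m=d["region"]&(p["range_z"]>0);v,u=np.nonzero(m);P=np.array([wp(p,(a,b),p["range_z"][b,a],T) for a,b in zip(u,v)])
    print(d["box"],d["confidence"],np.round(np.percentile(P,[3,50,97],axis=0),3))
cv2.imwrite("pics/w2.png",p["img"])
q=eyes.get_image("side");s=eyes.get_image("scene")
cv2.imwrite("pics/c2.png",np.hstack([cv2.resize(p["img"],(400,300)),cv2.resize(q["img"][100:220,160:320],(400,300))]))
```

```text
[0.6294 0.056  0.4508] [-0.8702441   1.1047197  -0.02104025]
[214.7, 234.7, 295.4, 326.9] 0.58 [[0.618 0.055 0.297]
 [0.63  0.067 0.321]
 [0.643 0.078 0.325]]
```

View pics/c2.png

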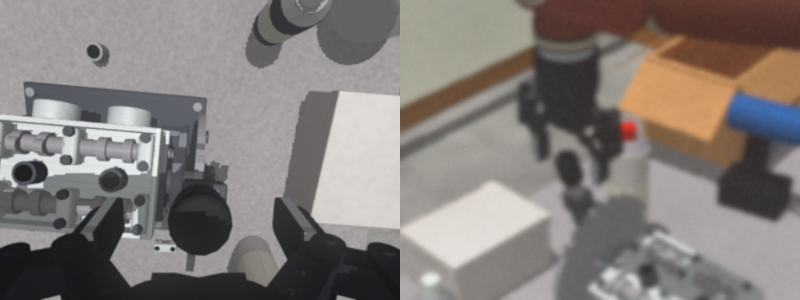

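The grip sits between the open fingers at about (200,215) of the left crop. The base plate's edge gives a stand yaw of about -4.4°, so I'll turn the tool to match and grip.

Emit:
apply_moves:
  plan:
    - [0.0854, 0.001, 0.001, -0.005, 0.077]
    - [0.0854, 0.001, 0.001, -0.005, 0.077]
    - [0.0, 0.001, 0.001, -0.005, 0.077]
    - [0.0, 0.001, 0.001, -0.005, 0.077]
    - [0.0, 0.001, 0.001, -0.005, 0.077]
    - [0.0, 0.001, 0.001, -0.005, 0.077]
    - [0.0, 0.001, 0.001, -0.005, 0.077]
    - [0.0, 0.001, 0.001, -0.005, 0.077]
  newtons: 80

```text
t: 4.55
tool_pos: [0.6297, 0.0572, 0.4612]
tool_rot: [-2.301, -2.132, 0.008]
contact_force: [-10.9, 0.2, 6.3]
opening: 0.0286
grip_force: 78.9
```

Emit:
apply_moves:
  plan:
    - [0.0, 0.0005, 0, -0.002, 0]
    - [0.0, 0.001, 0, -0.004, 0]
    - [0.0, 0.001, 0, -0.004, 0]
    - [0.0, 0.001, 0, -0.004, 0]

```text
t: 4.88
tool_pos: [0.63, 0.0576, 0.4615]
tool_rot: [-2.301, -2.131, 0.012]
contact_force: [-7.7, -3.5, -4.2]
opening: 0.0284
grip_force: 80.1
```

Emit:
apply_moves:
  plan:
    - [0.0, 0.0005, 0, -0.002, 0]
    - [0.0, 0.001, 0, -0.004, 0]
    - [0.0, 0.001, 0, -0.004, 0]
    - [0.0, 0.001, 0, -0.004, 0]

```text
t: 5.22
tool_pos: [0.6303, 0.0581, 0.4625]
tool_rot: [-2.301, -2.13, 0.016]
contact_force: [-4.4, -4.7, -13.6]
opening: 0.0281
grip_force: 79.7
```

Emit:
apply_moves:
  plan:
    - [0.0, 0.0005, 0, -0.002, 0]
    - [0.0, 0.001, 0, -0.004, 0]
    - [0.0, 0.001, 0, -0.004, 0]
    - [0.0, 0.001, 0, -0.004, 0]

```text
t: 5.55
tool_pos: [0.6305, 0.0591, 0.4659]
tool_rot: [-2.301, -2.13, 0.016]
contact_force: [-4.1, -5.3, -14.4]
opening: 0.0281
grip_force: 79.8
```

Emit:
apply_moves:
  plan:
    - [0.0, 0.0005, 0, -0.002, 0]
    - [0.0, 0.001, 0, -0.004, 0]
    - [0.0, 0.001, 0, -0.004, 0]
    - [0.0, 0.001, 0, -0.004, 0]

```text
t: 5.88
tool_pos: [0.6308, 0.0597, 0.4673]
tool_rot: [-2.301, -2.129, 0.02]
contact_force: [-0.1, -5.5, -20.9]
opening: 0.0279
grip_force: 82.0
```

The force rose sharply after about 6 mm of pull, so the latch is at its end stop. It had started on the rim, unlatched, at a roll of about -0.3. Now I ease off slightly and swing to upright along the arc.

Emit:
apply_moves:
  plan:
    - [0.0, -0.001, 0, 0.004, 0]
    - [0.0, -0.006, 0, 0.0025, 0]
    - [0.0, -0.0107, 0, 0.001, 0]
    - [0.0, -0.0155, 0, 0, 0]
    - [0.0, -0.0204, 0, -0.001, 0]
    - [0.0, -0.0301, 0, -0.003, 0]
    - [0.0, -0.04, 0, -0.004, 0]
    - [0.0, -0.05, 0, -0.005, 0]
    - [0.0, -0.06, 0, -0.005, 0]
    - [0.0, -0.06, 0, -0.005, 0]
    - [0.0, -0.06, 0, -0.005, 0]

```text
t: 6.8
tool_pos: [0.6254, -0.0003, 0.4776]
tool_rot: [-2.304, -2.128, 0.017]
contact_force: [-8.6, -3.2, -17.8]
opening: 0.0234
grip_force: 72.7
```

The opening has dropped to 23 mm, which suggests the pads are slipping, so I'll look.

Run:
```python
from h import *
o=telemetry.get_obs();w=eyes.get_image("wrist");T=tcp(o)@w["hand_eye"];s=eyes.get_image("scene");q=eyes.get_image("side")
print(o["contact_force"],o["opening"],o["grip_force"],o["t"])
rs=[]
for n,p,TT in(("w",w,T),("s",s,s["pose"]),("q",q,q["pose"])):
  for t in("grip","roll"):
    for d in eyes.outline_of(t,p)[:1]:
        m=d["region"]&(p["range_z"]>0);v,u=np.nonzero(m);P=np.array([wp(p,(a,b),p["range_z"][b,a],TT) for a,b in zip(u,v)])
        print(n,t,np.round(d["box"]),round(d["confidence"],2),np.round(np.percentile(P,[3,50,97],axis=0),3).tolist() if t=="grip" else "")
f=lambda a:cv2.resize(a,(400,300))
cv2.imwrite("pics/c3.png",np.vstack([np.hstack([f(w["img"]),f(s["img"][100:220,200:360])]),np.hstack([f(q["img"][100:220,160:320]),f(w["img"][200:384,130:375])])]))
```

```text
[ -8.64015915  -3.18792249 -17.80638144] 0.023412507800414633 72.68758893013 6.8
w grip [213. 192. 294. 285.] 0.92 [[0.614, 0.005, 0.304], [0.627, 0.021, 0.336], [0.639, 0.03, 0.338]]
w roll [  0.  79. 290. 285.] 0.62 
s grip [177. 148. 291. 267.] 0.73 [[0.366, -0.082, 0.009], [0.508, -0.031, 0.124], [0.634, 0.065, 0.266]]
s roll [188. 146. 289. 241.] 0.88 
q grip [232. 152. 243. 169.] 0.59 [[0.611, 0.01, 0.283], [0.619, 0.025, 0.323], [0.636, 0.032, 0.338]]
q roll [229. 153. 306. 259.] 0.87
```

View pics/c3.png

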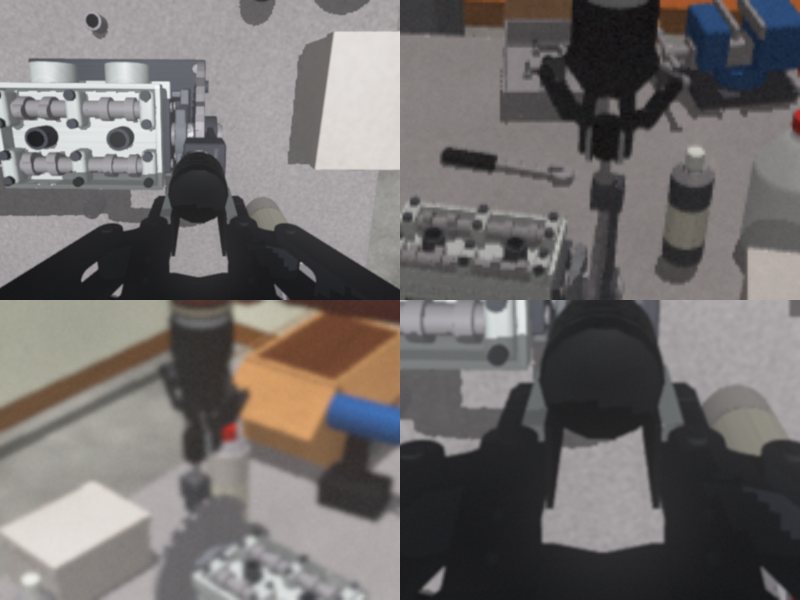

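The pads have slid to the -y side of the grip: the grip's top is at about (600,375) of the bottom-right crop, with the pads behind its centre. The latch is still out. I'll release, re-centre and grip harder.

Emit:
apply_moves:
  plan:
    - [0.07, 0, 0, 0, 0]
    - [0.07, 0, 0, 0, 0]
    - [0.07, 0, 0, 0, 0]
    - [0.07, 0, 0, 0, 0]
    - [0.07, 0.008, 0, 0.01, 0]
    - [0.07, 0.015, 0, 0.02, 0]
    - [0.07, 0.015, 0, 0.02, 0]
    - [0.07, 0.015, 0, 0.02, 0]

```text
t: 7.92
tool_pos: [0.6277, 0.0169, 0.4598]
tool_rot: [-2.302, -2.134, 0.003]
contact_force: [-0.0, 0.3, 0.3]
opening: 0.0697
grip_force: 0.0
```

```bash
cat > look.py <<'E'
from h import *
o=telemetry.get_obs();w=eyes.get_image("wrist");T=tcp(o)@w["hand_eye"];q=eyes.get_image("side")
print(np.round(o["tool_pos"],4),np.round(o["contact_force"],1),o["opening"])
for n,p,TT in(("w",w,T),("q",q,q["pose"])):
    for d in eyes.outline_of("grip",p)[:1]:
        m=d["region"]&(p["range_z"]>0);v,u=np.nonzero(m);P=np.array([wp(p,(a,b),p["range_z"][b,a],TT) for a,b in zip(u,v)])
        print(n,np.round(d["box"]),round(d["confidence"],2),np.round(np.percentile(P,[3,50,97],axis=0),3).tolist())
        t=P[P[:,2]>np.percentile(P[:,2],97)-.012];print(" top",len(t),np.round(np.percentile(t,[2,98],axis=0),3).tolist())
E
python3 look.py
```

```text
[0.6277 0.0169 0.4598] [-0.   0.3  0.3] 0.06969170783005622
w [206. 232. 290. 340.] 0.57 [[0.614, 0.008, 0.298], [0.627, 0.024, 0.33], [0.64, 0.032, 0.331]]
 top 5398 [[0.614, 0.007, 0.321], [0.64, 0.033, 0.332]]
```

Emit:
apply_moves:
  plan:
    - [0.07, 0.001, 0, -0.004, 0]
    - [0.0, 0.001, 0, -0.004, 0]
    - [0.0, 0.001, 0, -0.004, 0]
    - [0.0, 0.001, 0, -0.004, 0]
    - [0.0, 0.001, 0, -0.004, 0]
    - [0.0, 0.001, 0, -0.004, 0]
    - [0.0, 0.001, 0, -0.004, 0]
  newtons: 115

```text
t: 8.7
tool_pos: [0.6263, 0.0172, 0.4669]
tool_rot: [-2.301, -2.131, 0.009]
contact_force: [-15.3, 0.2, 7.2]
opening: 0.028
grip_force: 112.6
```

Emit:
apply_moves:
  plan:
    - [0.0, 0, 0, -0.003, 0]
    - [0.0, 0, 0, -0.006, 0]
    - [0.0, 0, 0, -0.009, 0]
    - [0.0, 0, 0, -0.011, 0]
    - [0.0, 0, 0, -0.011, 0]

```text
t: 9.12
tool_pos: [0.6269, 0.0173, 0.4704]
tool_rot: [-2.298, -2.128, 0.013]
contact_force: [-6.1, 0.4, -15.1]
opening: 0.0276
grip_force: 114.2
```

Emit:
apply_moves:
  plan:
    - [0.0, -0.004, 0, -0.0015, 0]
    - [0.0, -0.008, 0, -0.002, 0]
    - [0.0, -0.012, 0, -0.0025, 0]
    - [0.0, -0.016, 0, -0.0025, 0]
    - [0.0, -0.02, 0, -0.0025, 0]
    - [0.0, -0.02, 0, -0.0025, 0]

```text
t: 9.62
tool_pos: [0.6254, -0.0012, 0.4718]
tool_rot: [-2.293, -2.126, 0.006]
contact_force: [-3.7, 6.6, -15.2]
opening: 0.0278
grip_force: 114.1
```

Emit:
apply_moves:
  plan:
    - [0.0, -0.005, 0, 0, 0]
    - [0.0, -0.01, 0, 0.0005, 0]
    - [0.0, -0.015, 0, 0.001, 0]
    - [0.0, -0.02, 0, 0.0015, 0]
    - [0.0, -0.025, 0, 0.002, 0]
    - [0.0, -0.03, 0, 0.003, 0]
    - [0.0, -0.035, 0, 0.004, 0]
    - [0.0, -0.04, 0, 0.005, 0]
    - [0.0, -0.044, 0, 0.006, 0]
    - [0.0, -0.044, 0, 0.006, 0]

```text
t: 10.45
tool_pos: [0.6219, -0.0439, 0.4663]
tool_rot: [-2.286, -2.129, 0.001]
contact_force: [-6.2, 9.2, -13.5]
opening: 0.0278
grip_force: 115.1
```

Emit:
apply_moves:
  plan:
    - [0.0, -0.005, 0, 0.001, 0]
    - [0.0, -0.01, 0, 0.003, 0]
    - [0.0, -0.015, 0, 0.005, 0]
    - [0.0, -0.02, 0, 0.007, 0]
    - [0.0, -0.025, 0, 0.009, 0]
    - [0.0, -0.025, 0, 0.009, 0]
    - [0.0, -0.025, 0, 0.009, 0]

```text
t: 11.03
tool_pos: [0.6205, -0.072, 0.4619]
tool_rot: [-2.303, -2.132, 0.007]
contact_force: [-3.6, -2.1, -0.7]
opening: 0.0039
grip_force: 1.8
```

```bash
python3 look.py
python3 - <<'E'
from h import *
s=eyes.get_image("scene")
for t in("pivot","grip"):
  for d in eyes.tip_of(t,s)[:1]: print(t,d["point"],d["confidence"],atz(s,d["point"],.125 if t=="pivot" else .30,s["pose"])[0])
w=eyes.get_image("wrist")
cv2.imwrite("pics/c4.png",np.hstack([cv2.resize(w["img"],(400,300)),cv2.resize(s["img"][110:260,190:390],(400,300))]))
E
```

```text
[ 0.6205 -0.072   0.4619] [-3.6 -2.1 -0.7] 0.0038935608270503257
w [204. 156. 290. 267.] 0.91 [[0.608, -0.058, 0.295], [0.622, -0.039, 0.323], [0.634, -0.026, 0.327]]
 top 5167 [[0.608, -0.059, 0.316], [0.634, -0.031, 0.327]]
q [246. 147. 255. 166.] 0.63 [[0.605, -0.047, 0.279], [0.614, -0.032, 0.309], [0.628, -0.025, 0.326]]
 top 42 [[0.605, -0.047, 0.315], [0.627, -0.028, 0.328]]
pivot [277.3, 214.5] 0.83 [0.62129003 0.00373582 0.125     ]
```

View pics/c4.png

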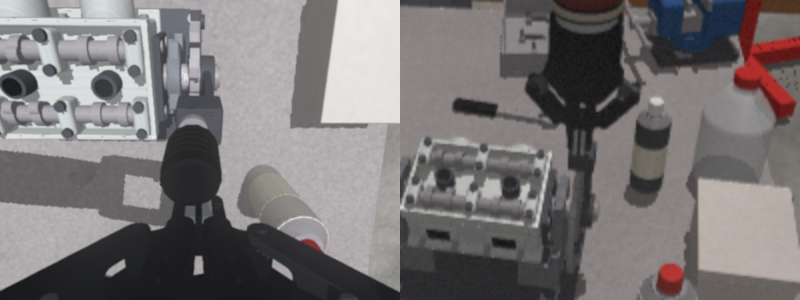

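The grip slipped free of the pads again, at a roll of about 0.24. In the left crop it is at (190,165), with the closed fingers behind it at -y. The lever rotates inside the pads and they creep ahead, so I'll regrip with the pads biased to +y and make shorter swings.

Emit:
apply_moves:
  plan:
    - [0.07, 0, 0, 0, 0]
    - [0.07, 0, 0, 0, 0]
    - [0.07, 0, 0, 0, 0]
    - [0.07, 0.012, 0, 0, 0]
    - [0.07, 0.024, 0, 0, 0]
    - [0.07, 0.036, -0.002, 0, 0]
    - [0.07, 0.036, -0.002, 0, 0]
    - [0.07, 0.036, -0.002, 0, 0]

```text
t: 12.1
tool_pos: [0.6218, -0.0341, 0.4643]
tool_rot: [2.303, 2.137, 0.0]
contact_force: [-1.0, -0.1, -0.1]
opening: 0.0702
grip_force: 0.0
```

```bash
python3 look.py
```

```text
[ 0.6218 -0.0341  0.4643] [-1.  -0.1 -0.1] 0.07023513407654652
w [212. 228. 289. 344.] 0.56 [[0.608, -0.056, 0.292], [0.622, -0.035, 0.321], [0.635, -0.026, 0.327]]
 top 4177 [[0.608, -0.057, 0.315], [0.634, -0.031, 0.327]]
q [244. 148. 254. 164.] 0.48 [[0.606, -0.049, 0.277], [0.615, -0.032, 0.307], [0.629, -0.024, 0.327]]
 top 45 [[0.606, -0.051, 0.315], [0.63, -0.028, 0.327]]
```

Emit:
apply_moves:
  plan:
    - [0.07, -0.002, 0, 0.005, 0]
    - [0.0, -0.002, 0, 0.005, 0]
    - [0.0, -0.002, 0, 0.005, 0]
    - [0.0, -0.002, 0, 0.005, 0]
    - [0.0, -0.002, 0, 0.005, 0]
    - [0.0, -0.002, 0, 0.005, 0]
    - [0.0, -0.002, 0, 0.005, 0]
  newtons: 120

```text
t: 12.88
tool_pos: [0.6208, -0.0377, 0.4596]
tool_rot: [-2.304, -2.132, 0.005]
contact_force: [-7.2, 0.7, 2.4]
opening: 0.0277
grip_force: 117.8
```

Emit:
apply_moves:
  plan:
    - [0.0, -0.001, 0, -0.003, 0]
    - [0.0, -0.0015, 0, -0.006, 0]
    - [0.0, -0.002, 0, -0.009, 0]
    - [0.0, -0.0025, 0, -0.011, 0]
    - [0.0, -0.0025, 0, -0.011, 0]

```text
t: 13.3
tool_pos: [0.6211, -0.0397, 0.4657]
tool_rot: [-2.3, -2.13, 0.006]
contact_force: [-3.5, 4.1, -18.9]
opening: 0.0278
grip_force: 121.4
```

Emit:
apply_moves:
  plan:
    - [0.0, -0.003, 0, 0.001, 0]
    - [0.0, -0.006, 0, 0.0015, 0]
    - [0.0, -0.009, 0, 0.002, 0]
    - [0.0, -0.012, 0, 0.003, 0]
    - [0.0, -0.015, 0, 0.004, 0]
    - [0.0, -0.018, 0, 0.005, 0]

```text
t: 13.8
tool_pos: [0.6196, -0.0549, 0.4621]
tool_rot: [-2.293, -2.13, -0.003]
contact_force: [-1.8, 10.8, -19.2]
opening: 0.0278
grip_force: 120.9
```

Emit:
apply_moves:
  plan:
    - [0.0, -0.002, 0, 0.002, 0]
    - [0.0, -0.005, 0, 0.003, 0]
    - [0.0, -0.008, 0, 0.0045, 0]
    - [0.0, -0.011, 0, 0.0055, 0]

```text
t: 14.13
tool_pos: [0.6187, -0.066, 0.4578]
tool_rot: [-2.293, -2.131, -0.002]
contact_force: [-4.6, 8.8, -13.1]
opening: 0.0277
grip_force: 120.8
```

Emit:
apply_moves:
  plan:
    - [0.0, -0.003, 0, 0.001, 0]
    - [0.0, -0.005, 0, 0.002, 0]
    - [0.0, -0.005, 0, 0.002, 0]

```text
t: 14.38
tool_pos: [0.6183, -0.0713, 0.4555]
tool_rot: [-2.291, -2.132, -0.003]
contact_force: [-6.3, 13.0, -11.6]
opening: 0.0273
grip_force: 119.7
```

```bash
python3 look.py
```

```text
[ 0.6183 -0.0713  0.4555] [ -6.3  13.  -11.6] 0.02734126165529893
q [253. 146. 258. 164.] 0.4 [[0.608, -0.07, 0.269], [0.617, -0.06, 0.299], [0.629, -0.052, 0.322]]
 top 21 [[0.612, -0.071, 0.31], [0.628, -0.06, 0.323]]
```

Emit:
apply_moves:
  plan:
    - [0.07, 0, 0, 0, 0]
    - [0.07, 0, 0, 0, 0]
    - [0.07, 0, 0, 0, 0]
    - [0.07, 0.003, 0, 0, 0]
    - [0.07, 0.003, 0, 0, 0]

```text
t: 15.0
tool_pos: [0.6194, -0.0711, 0.46]
tool_rot: [2.303, 2.132, 0.003]
contact_force: [-0.3, -0.8, 0.1]
opening: 0.0699
grip_force: 0.0
```

```bash
python3 look.py
```

```text
[ 0.6194 -0.0711  0.46  ] [-0.3 -0.8  0.1] 0.06992121774762206
w [210. 200. 281. 317.] 0.62 [[0.605, -0.086, 0.267], [0.619, -0.064, 0.309], [0.632, -0.052, 0.317]]
 top 3872 [[0.605, -0.087, 0.306], [0.632, -0.06, 0.318]]
```

The grip sits on the rim at a roll of about 0.38–0.40, between the first and second notches. I'll move the fingers to its +y side, close them and push gently until the tooth snaps in.

Emit:
apply_moves:
  plan:
    - [0.07, 0.012, 0, 0, 0]
    - [0.07, 0.024, 0, 0, 0]
    - [0.07, 0.036, 0, 0, 0]
    - [0.07, 0.048, 0, 0, 0]
    - [0.0, 0.048, 0, 0, 0]
    - [0.0, 0.048, 0, 0, 0]
    - [0.0, 0.048, 0, 0, 0]
    - [0.0, 0.048, 0, 0, 0]
    - [0.0, 0.048, 0, 0, 0]
    - [0.0, 0.048, 0, 0, 0]
  newtons: 30

```text
t: 16.03
tool_pos: [0.6228, -0.0235, 0.4577]
tool_rot: [2.306, 2.134, -0.0]
contact_force: [-0.4, -0.4, -0.0]
opening: -0.0
grip_force: 0.0
```

Emit:
apply_moves:
  plan:
    - [0.0, -0.003, 0, 0, 0]
    - [0.0, -0.006, 0, 0.001, 0]
    - [0.0, -0.009, 0, 0.001, 0]
    - [0.0, -0.011, 0, 0.001, 0]
    - [0.0, -0.013, 0, 0.001, 0]
    - [0.0, -0.015, 0, 0.001, 0]
    - [0.0, -0.015, 0, 0.001, 0]

```text
t: 16.62
tool_pos: [0.6216, -0.0385, 0.4567]
tool_rot: [2.306, 2.134, -0.0]
contact_force: [0.2, -0.4, -0.1]
opening: -0.0004
grip_force: 0.0
```

Emit:
apply_moves:
  plan:
    - [0.0, -0.002, 0, 0, 0]
    - [0.0, -0.004, 0, 0, 0]
    - [0.0, -0.006, 0, 0.0005, 0]
    - [0.0, -0.008, 0, 0.001, 0]
    - [0.0, -0.01, 0, 0.0015, 0]
    - [0.0, -0.012, 0, 0.002, 0]

```text
t: 17.12
tool_pos: [0.6208, -0.0477, 0.4546]
tool_rot: [-2.299, -2.134, -0.009]
contact_force: [0.6, 10.8, -0.1]
opening: 0.0002
grip_force: 4.7
```

Emit:
apply_moves:
  plan:
    - [0.0, -0.002, 0, 0.0005, 0]
    - [0.0, -0.004, 0, 0.001, 0]
    - [0.0, -0.006, 0, 0.002, 0]
    - [0.0, -0.008, 0, 0.0025, 0]

```text
t: 17.45
tool_pos: [0.6202, -0.0557, 0.4515]
tool_rot: [-2.298, -2.133, -0.008]
contact_force: [1.4, 10.3, -0.5]
opening: 0.0003
grip_force: 4.3
```

Emit:
apply_moves:
  plan:
    - [0.0, -0.002, 0, 0.001, 0]
    - [0.0, -0.004, 0, 0.002, 0]
    - [0.0, -0.006, 0, 0.003, 0]
    - [0.0, -0.008, 0, 0.004, 0]

```text
t: 17.78
tool_pos: [0.6196, -0.0637, 0.4475]
tool_rot: [-2.299, -2.133, -0.007]
contact_force: [1.4, 9.9, -1.4]
opening: 0.0
grip_force: 4.1
```

Emit:
apply_moves:
  plan:
    - [0.0, -0.002, 0, 0.001, 0]
    - [0.0, -0.004, 0, 0.002, 0]
    - [0.0, -0.006, 0, 0.003, 0]

```text
t: 18.03
tool_pos: [0.6191, -0.0701, 0.4449]
tool_rot: [-2.3, -2.134, -0.006]
contact_force: [0.3, 6.3, -0.1]
opening: 0.0001
grip_force: 3.0
```

Emit:
apply_moves:
  plan:
    - [0.0, -0.002, 0, 0.001, 0]
    - [0.0, -0.004, 0, 0.002, 0]
    - [0.0, -0.004, 0, 0.002, 0]

```text
t: 18.28
tool_pos: [0.6189, -0.0733, 0.4437]
tool_rot: [-2.298, -2.133, -0.011]
contact_force: [-0.3, 13.6, 1.2]
opening: -0.0002
grip_force: 5.9
```

Emit:
apply_moves:
  plan:
    - [0.0, -0.002, 0, 0, 0]
    - [0.0, -0.004, 0, 0, 0]
    - [0.0, -0.004, 0, 0, 0]

```text
t: 18.53
tool_pos: [0.6187, -0.075, 0.4436]
tool_rot: [-2.292, -2.132, -0.019]
contact_force: [0.4, 22.0, 2.5]
opening: -0.0001
grip_force: 9.9
```

The force has risen to 22 N with hardly any motion, so the lever is stopped in a notch. I'll back off and look.

Emit:
apply_moves:
  plan:
    - [0.0, 0.01, 0, 0, 0]
    - [0.0, 0.03, 0, 0, 0]
    - [0.0, 0.05, 0, -0.03, 0]
    - [0.0, 0.07, 0, -0.06, 0]
    - [0.0, 0.09, 0, -0.08, 0]
    - [0.0, 0.09, 0, -0.08, 0]
    - [0.0, 0.09, 0, -0.08, 0]

```text
t: 19.12
tool_pos: [0.6253, 0.0106, 0.5253]
tool_rot: [2.301, 2.134, 0.003]
contact_force: [0.2, -0.7, 0.1]
opening: 0.0006
grip_force: 0.0
```

```bash
python3 look.py
python3 - <<'E'
from h import *
w=eyes.get_image("wrist");s=eyes.get_image("scene");q=eyes.get_image("side")
for d in eyes.outline_of("grip",s)[:1]:
    v,u=np.nonzero(d["region"]&(s["range_z"]>0));P=np.array([wp(s,(a,b),s["range_z"][b,a]) for a,b in zip(u,v)]);print("s",d["box"],d["confidence"],np.round(np.percentile(P,[3,50,97],axis=0),3))
cv2.imwrite("pics/c5.png",np.vstack([np.hstack([cv2.resize(w["img"],(400,300)),cv2.resize(s["img"][110:260,190:390],(400,300))]),np.hstack([cv2.resize(q["img"][110:260,150:350],(400,300)),cv2.resize(w["img"][230:384,150:355],(400,300))])]))
E
```

```text
[0.6253 0.0106 0.5253] [ 0.2 -0.7  0.1] 0.0005672989778672284
w [245. 324. 260. 353.] 0.58 [[0.616, -0.101, 0.28], [0.62, -0.094, 0.288], [0.623, -0.087, 0.292]]
 top 255 [[0.615, -0.102, 0.281], [0.624, -0.087, 0.292]]
s [268.0, 193.1, 283.7, 206.6] 0.54 [[ 0.601 -0.119  0.25 ]
 [ 0.616 -0.108  0.282]
 [ 0.63  -0.097  0.292]]
```

View pics/c5.png

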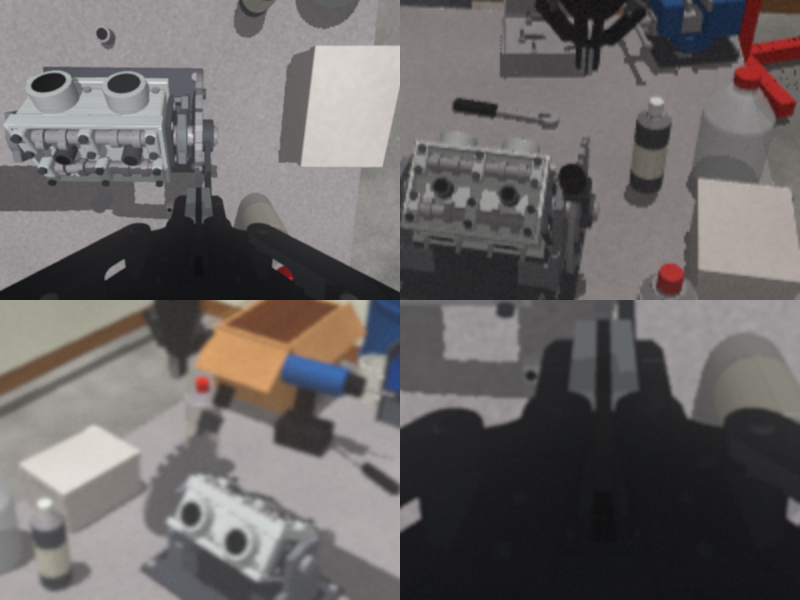

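The intake ports now face up, and the grip leans to -y at about (572,178) of the top-right crop. The estimates (r ≈ 0.17, roll ≈ 0.57) fit a latch home in the second notch. One clear wrist look from above will confirm it.

Emit:
apply_moves:
  plan:
    - [0.0, 0, 0, -0.03, 0]
    - [0.0, -0.03, 0, -0.04, 0]
    - [0.0, -0.07, 0, -0.04, 0]
    - [0.0, -0.11, 0, -0.04, 0]
    - [0.0, -0.15, 0, -0.04, 0]
    - [0.0, -0.18, 0, -0.04, 0]
    - [0.0, -0.18, 0, -0.04, 0]
    - [0.0, -0.18, 0, -0.04, 0]

```text
t: 20.18
tool_pos: [0.6112, -0.1716, 0.5625]
tool_rot: [-2.308, -2.13, 0.0]
contact_force: [0.2, 0.6, -0.6]
opening: 0.0001
grip_force: 0.0
```

```bash
cat >> look.py <<'E'
    if n=="w":
        a=t; c=a.mean(0); u,s,vt=np.linalg.svd(a-c,full_matrices=False)
E
python3 look.py
python3 - <<'E'
from h import *
o=telemetry.get_obs();p=eyes.get_image("wrist");T=tcp(o)@p["hand_eye"]
d=eyes.outline_of("grip",p)[0];v,u=np.nonzero(d["region"]&(p["range_z"]>0))
P=np.array([wp(p,(a,b),p["range_z"][b,a],T) for a,b in zip(u,v)])
# stand plane coordinates about pivot
sy=np.array([.077,.997,0]);Y=(P-[.626,.003,.125])@sy;Z=P[:,2]-.125
for th in(.50,.53,.56,.59,.62):
    r=-Y*np.sin(th)+Z*np.cos(th); t=Y*np.cos(th)+Z*np.sin(th)
    print(th,"radial top pct90,97",np.round(np.percentile(r,[85,95]),4),"tang",np.round(np.percentile(t,[2,98]),4), "front side spread",np.round(np.std(t[(r<.185)&(r>.16)]),4))
    m=abs(r-np.percentile(r,90))<.004
    print("   face slope",np.round(np.polyfit(t[m],r[m],1)[0],3),m.sum())
E
```

```text
[ 0.6112 -0.1716  0.5625] [ 0.2  0.6 -0.6] 7.370967467421887e-05
w [230.  69. 275. 130.] 0.75 [[0.603, -0.116, 0.264], [0.616, -0.098, 0.283], [0.63, -0.078, 0.291]]
 top 1348 [[0.603, -0.116, 0.28], [0.629, -0.088, 0.292]]
0.5 radial top pct90,97 [0.1947 0.1954] tang [-0.0321 -0.0033] front side spread 0.0031
   face slope 0.049 1035
0.53 radial top pct90,97 [0.1952 0.1957] tang [-0.0263  0.0017] front side spread 0.0031
   face slope 0.022 1032
0.56 radial top pct90,97 [0.1954 0.1959] tang [-0.0205  0.0067] front side spread 0.003
   face slope -0.0 1021
0.59 radial top pct90,97 [0.1955 0.196 ] tang [-0.0147  0.0117] front side spread 0.003
   face slope -0.026 1016
0.62 radial top pct90,97 [0.1955 0.196 ] tang [-0.0089  0.0169] front side spread 0.003
   face slope -0.048 1003
```

The grip's top face lies 0.1957 m from the pivot, against 0.196 m with the latch fully home. Roll is about 0.57, inside the window, and the hand is clear of everything.

```bash
python3 -c "
from station import ctrl
print(ctrl.finish_job())"
```

```text
the job is handed in; nothing more can be done
None
```

The cylinder head is in its 30-degree notch with the intake ports up: I measured a roll of about 0.57 rad and the latch home to within 1 mm; the robot is clear and I steered clear of the loose things but did not re-measure them, and the job was handed in at about 20 s with no verdict shown.

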